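# Swap the stamp and the specimen cup in the desk tray

### The arm

A 6-joint arm with a two-finger parallel gripper is mounted at the origin on a cart in front of the work surface, level with it; the furniture and walls round the work are solid. World frame = base frame: x ahead of the robot, y to its left, z up, the work surface at z = 0. Lengths are in mm, angles in rad, forces in N, time in s.
With the tool pointing down it reaches from about 350 to 875 mm from the base axis. Payload 4.2 kg.
Tool frame: the origin (TCP) lies at the very end of the fingers, on their centre line; the grasp point (between the pads) lies 19 mm behind it (arm.tcp_to_grasp is the x of the grasp point in the tool frame, in mm); x points along the fingers, z is the direction in which the jaws open and shut, and the axes are right-handed (so a half turn about x gives the same grasp; the last joint's range is limited). The gripper opens to 85 mm and grips with 20 to 120 N. Pads are 22 mm wide; open, the fingers measure 114 mm over their backs; the gripper's body (76 mm by 85 mm) begins 54 mm behind the grasp point. The pads swing forward as they close: fully open they stand 13 mm farther back than shut.
Start: joints at [-1.044, 0.385, 0.008, 0, -1.194, -0.259], TCP at [165.398, -602.696, 231.312] pointing down, gripper open.
Joint ranges: [-3.14, 3.14], [-1.21, 2.06], [-1.07, 1.41], [-3.16, 2.05], [-2.99, -0.16], [-3.1, 3.1]. Speed limits (rad/s): [2.79, 2.79, 3.14, 3.14, 3.14, 3.14].

### API

Orientations are given as a unit quaternion [x, y, z, w].
In Python, from bench import status, get_image, job, arm gives the robot as it stands.
- The arm moves only by the tool apply_moves, never from a script. Its argument "targets" is text: rows parted by semicolons, each of 5 numbers parted by spaces: the shift along the tool's x, y, z in mm, then the turn about the tool's x in degrees, then the gripper's target within -1 to 1 (shut at 1, half-way at 0, fully open at -1). In form: dx dy dz spin hand; .... A call has 1 to 10 rows; each row is the pose to reach, as a shift and turn from the pose commanded when the call began, along the tool's axes at that moment; what a row does not reach only later rows make up. A row lasts 1/12 s, in which the tool goes at most 41.7 mm and 7.16 degrees, less where a joint would pass 70% of its speed; a pose out of reach is approached as far as the arm can. A call with a gripper value outside its range is refused whole. The fingers move at their own pace and stop on an object; the grip force is fixed at half the most. Time passes only in rows, so rows that repeat a pose let the fingers close. It gives the time, the measured TCP pose, the force and the opening at its end, in the units of the state.
- status.read_state(): the state, without advancing time (a new reading comes with each control period).
- get_image(name): name is "side" or "top" or "wrist"; returns a dict with "img" (400x640x3 uint8, red, green, blue), "mtx" (3x3 intrinsics, pixels), "world_from_camera" (4x4, takes a point from camera to world coordinates). Camera axes: x right, y down, z forward; pixel columns grow to the right and rows downward; lengths in mm; the calibration is good to about 2 mm. A picture is of the moment at which its call begins. There is no depth.
- job.job_done(): hands the job in, once; it reports no verdict.
The state is a dict: "clock": time; "joints": joint angles; "joint_vel": joint speeds; "joint_efforts": joint torques, N m; "position": TCP position; "ee_rot": TCP orientation; "contact_force": force on the tool from outside, world axes, zero at the start; "wrist_torque": the same for the moment, N m; "gripper_width": finger opening in mm.
Only numpy, scipy, OpenCV 4.12 (cv2) and the standard library are available. Lean on these libraries where they do the work, as an engineer would, in place of code of your own. Each camera call takes 0.05 s, during which the arm holds its last target.

### The job

The hand stamp and the lidded specimen cup in the three-bay desk tray are in each other's places. Swap them, so that each stands upright in the bay where the other one was; the small card box stays where it is in its own bay.

Things in the scene. Friction and masses are not known exactly. Their poses are not given: they have to be found in the camera images.
- tray: Fixed light-wood tray, 112 (x) by 268 (y) by 14 mm high, origin at the centre of its underside. Three bays at tray y = -88, 0, +88 mm, each 104 (x) by 84 mm (y) inside; floor 4 mm thick, walls and dividers 4 mm thick, up to 14 mm above the desk. One bay each for cup, stamp and card box, in any order. The desk is empty for 150 mm beyond its -y (right) end, to put a thing down for a while.
- cup_mid (a point): Centre (half-way up) of the clear round specimen cup with a white screw lid in the tray (a like cup on the desk behind the tray, and a stapler left of it, have no part in this): 58 mm across, 65 mm high, about 40 g. z up; the lid is the top 14 mm and may be gripped too. The centre is 32.5 mm above its underside.
- stamp_mid (a point): Centre (half-way up) of the red hand stamp with a dark foot: 41 mm (its x) by 60 mm (its y) by 92 mm high, about 110 g, rigid. z up; grip it across its x (40 mm) about half-way up. The centre is 46 mm above its underside.
- card_box_mid (a point): Centre of the small blue and white card box, standing on edge: 22 mm (its x) by 90 mm (its y) by 60 mm high, its long side across the tray (along the tray's x). Stays in its bay.
Mind the look-alikes: they are no part of the job. What is shaped like the part that bears cup_mid but green is not meant.

How it is judged (in metres and radians):
At the end, for the whole second after the job is handed in: Cup and stamp each stand upright (within 7 degrees) and at rest on the floor of the other's first bay, more than 55 mm from their start, centre within 24 mm of the bay's along the tray and 34 mm across it; the card box stands in its own bay within 30 mm of its start (x of cup_mid in the frame of tray between -0.034 and 0.034 m and z of cup_mid in the frame of tray between 0.0285 and 0.0445 m and (y of cup_mid in the frame of tray between -0.112 and -0.064 m or y of cup_mid in the frame of tray between -0.024 and 0.024 m or y of cup_mid in the frame of tray between 0.064 and 0.112 m) and angle between each of cup_mid, stamp_mid, card_box_mid's own z axis and vertical below 0.12 rad and distance of each of cup_mid, stamp_mid from where it was at the start of the episode above 0.055 m and x of stamp_mid in the frame of tray between -0.034 and 0.034 m and z of stamp_mid in the frame of tray between 0.042 and 0.058 m and (y of stamp_mid in the frame of tray between -0.112 and -0.064 m or y of stamp_mid in the frame of tray between -0.024 and 0.024 m or y of stamp_mid in the frame of tray between 0.064 and 0.112 m) and horizontal distance between cup_mid and stamp_mid above 0.04 m and x of card_box_mid in the frame of tray between -0.034 and 0.034 m and z of card_box_mid in the frame of tray between 0.026 and 0.042 m and (y of card_box_mid in the frame of tray between -0.112 and -0.064 m or y of card_box_mid in the frame of tray between -0.024 and 0.024 m or y of card_box_mid in the frame of tray between 0.064 and 0.112 m) and distance of card_box_mid from where it was at the start of the episode below 0.03 m and linear speed of each of cup, stamp, card_box below 0.02 m/s); the robot touches nothing.
It fails at once if the card box is pushed about (more than 30 mm) or tipped over (distance of card_box_mid from where it was at the start of the episode above 0.03 m or angle between card_box_mid's own z axis and vertical above 0.3 rad).
It also fails if it takes over 61 s, if anything falls off the work surface, if the arm or the gripper's body presses on something with over 40 N, if the wrist force passes 120 N, or if a joint passes its speed limit or range.

## Working session

There is one attempt and no reset: what is moved stays moved. The work goes in short steps, Python scripts to look and compute and a tool call to move; the robot and the scene stay as the last step left them, time stands still between calls to the robot, and variables do not carry over. Pictures are saved under pics/ and viewed, and the job is handed in when it is done.

Besides the shell and the picture viewer there is one more tool, called after "Call:" by a JSON object that holds its "op" and its "data". apply_moves: Moves the arm, as the interface text tells. Its arguments: {"type":"object","properties":{"targets":{"type":"string"}},"required":["targets"]}

```bash
mkdir -p pics; ls; python3 - <<'E'
from bench import status,get_image,job,arm
import cv2,numpy as np
np.set_printoptions(suppress=True,precision=3)
for n in ["top","side","wrist"]:
    d=get_image(n); cv2.imwrite(f"pics/{n}0.png",d["img"][:,:,::-1]); print(n,d["mtx"].tolist(),d["world_from_camera"])
print(status.read_state())
E
```

```text
pics
top [[514.5078228646664, 0.0, 312.3818644577005], [0.0, 514.5078228646664, 192.2460601700747], [0.0, 0.0, 1.0]] [[ -0.022  -0.999   0.048 461.283]
 [ -1.      0.023   0.01  -73.768]
 [ -0.011  -0.048  -0.999 989.446]
 [  0.      0.      0.      1.   ]]
side [[428.2197186330158, 0.0, 313.59771115699607], [0.0, 428.2197186330158, 202.34577289698754], [0.0, 0.0, 1.0]] [[   0.976   -0.081    0.202  340.879]
 [  -0.217   -0.452    0.865 -815.897]
 [   0.021   -0.888   -0.458  460.947]
 [   0.       0.       0.       1.   ]]
wrist [[342.48951934715274, 0.0, 322.7435139348437], [0.0, 342.48951934715274, 198.1775633334303], [0.0, 0.0, 1.0]] [[  -0.264    0.917    0.3     87.749]
 [   0.965    0.25     0.084 -623.64 ]
 [   0.002    0.311   -0.95   372.341]
 [   0.       0.       0.       1.   ]]
{'clock': 0.15, 'joints': array([-1.044,  0.385,  0.007, -0.   , -1.194, -0.259]), 'joint_vel': array([ 0.001, -0.002,  0.004,  0.001, -0.001, -0.002]), 'joint_efforts': array([ -0.   , -39.268,  18.858,   4.189,  -0.003,  -0.   ]), 'position': array([ 165.271, -602.3  ,  230.469]), 'ee_rot': array([-0.562,  0.428,  0.563,  0.429]), 'contact_force': array([-0.138, -0.03 ,  0.003]), 'wrist_torque': array([-0.004, -0.019,  0.01 ]), 'gripper_width': 85.14239872202158}
```

View pics/top0.png

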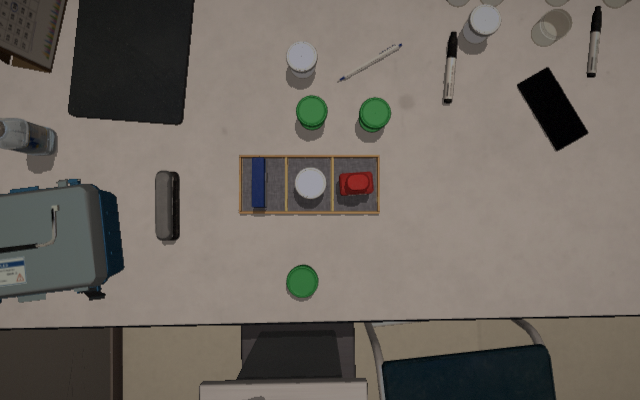

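View pics/side0.png

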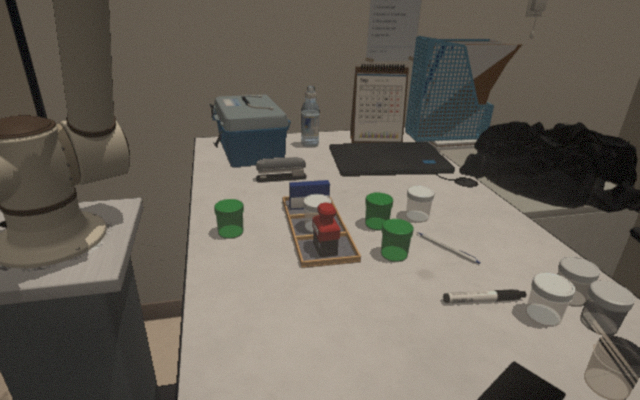

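```bash
cat > h.py <<'E'
import numpy as np,cv2
from bench import get_image,status,arm
from scipy.spatial.transform import Rotation as R
np.set_printoptions(suppress=True,precision=2)
def ray(d,uv,z):
    K=d["mtx"];T=d["world_from_camera"]
    v=T[:3,:3]@np.linalg.inv(K)@np.array([uv[0],uv[1],1.]);o=T[:3,3]
    return o+v*(z-o[2])/v[2]
def crop(d,x0,x1,y0,y1,s,f):
    cv2.imwrite(f,cv2.resize(d["img"][y0:y1,x0:x1,::-1],None,fx=s,fy=s,interpolation=cv2.INTER_CUBIC))
E
python3 - <<'E'
from h import *
d=get_image("top");crop(d,230,390,140,230,5,"pics/t1.png")
s=get_image("side");crop(s,270,370,170,270,6,"pics/s1.png")
E
```

```text
(no output)
```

View pics/t1.png

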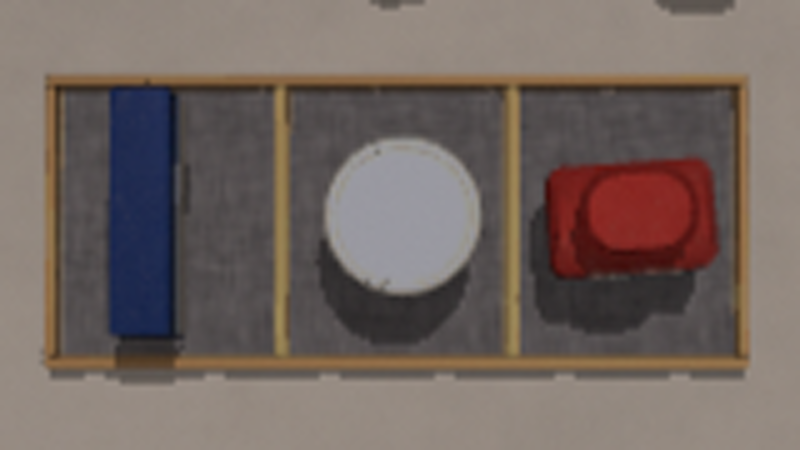

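View pics/s1.png

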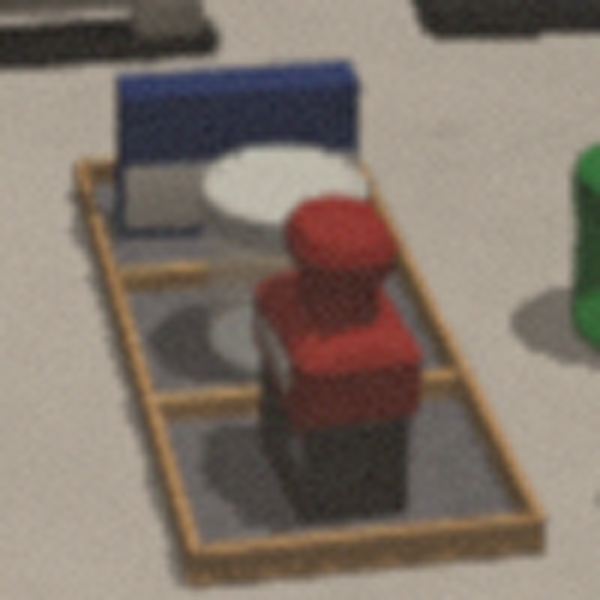

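```bash
python3 - <<'E'
from h import *
d=get_image("top")
f=lambda p:(230+(p[0]+.5)/5-.5,140+(p[1]+.5)/5-.5)
c=[ray(d,f(p),14) for p in [(47,76),(748,76),(748,366),(45,366)]]
print("tray",np.array(c),np.mean(c,0), [np.linalg.norm(c[i]-c[(i+1)%4]) for i in range(4)])
print("yaw",np.degrees(np.arctan2(*( (c[0]+c[3]-c[1]-c[2])[:2]*[-1,1]))))
print("cup",ray(d,f((403,217)),69))
for z in(55,60,65,70): 
    q=np.array([ray(d,f(p),z) for p in [(550,170),(708,160),(716,266),(558,277)]]);print("stamp",z,q.mean(0),[np.linalg.norm(q[i]-q[(i+1)%4]) for i in range(4)], np.degrees(np.arctan2(*((q[0]+q[3]-q[1]-q[2])[:2]*[-1,1]))))
print("knob",ray(d,f((640,209)),94))
q=[ray(d,f(p),64) for p in [(110,88),(173,88),(175,335),(110,335)]];print("box",np.array(q),np.mean(q,0))
s=get_image("side")
g=lambda p:(270+(p[0]+.5)/6-.5,170+(p[1]+.5)/6-.5)
print("side tray corners",ray(s,g((195,550)),14),ray(s,g((545,520)),14), "lid",ray(s,g((285,182)),69))
S=status.read_state();print(S['position'],R.from_quat(S['ee_rot']).as_matrix(),arm.tcp_to_grasp)
E
```

```text
tray [[ 583.16   74.38   14.  ]
 [ 576.9  -192.67   14.  ]
 [ 466.7  -189.54   14.  ]
 [ 472.62   76.82   14.  ]] [524.85 -57.75  14.  ] [np.float64(267.11787931487845), np.float64(110.24112991802795), np.float64(266.4304569836842), np.float64(110.57337058294199)]
yaw -1.3079701791487788
cup [522.5  -61.03  69.  ]
stamp 55 [ 521.09 -144.44   55.  ] [np.float64(57.59151655722265), np.float64(38.713652677523335), np.float64(57.5001828194168), np.float64(39.09639032102853)] 2.5032386886137807
stamp 60 [ 520.77 -144.06   60.  ] [np.float64(57.28335788918852), np.float64(38.5065050218094), np.float64(57.19251285674538), np.float64(38.887194726147825)] 2.503238688613713
stamp 65 [ 520.45 -143.68   65.  ] [np.float64(56.97519922115437), np.float64(38.299357366095414), np.float64(56.884842894074), np.float64(38.67799913126713)] 2.503238688613788
stamp 70 [ 520.13 -143.31   70.  ] [np.float64(56.667040553120245), np.float64(38.09220971038149), np.float64(56.57717293140258), np.float64(38.46880353638648)] 2.50323868861372
knob [ 521.75 -144.02   94.  ]
box [[572.02  44.02  64.  ]
 [571.48  21.21  64.  ]
 [482.15  22.06  64.  ]
 [482.67  45.49  64.  ]] [527.08  33.19  64.  ]
side tray corners [ 467.61 -193.71   14.  ] [ 575.93 -198.31   14.  ] lid [523.03 -66.82  69.  ]
[ 165.34 -602.6   231.09] [[-0.   -0.96 -0.26]
 [ 0.   -0.26  0.96]
 [-1.    0.    0.  ]] -18.700000000000003
```

```bash
cat >> h.py <<'E'
def go(p,psi):
    "p: desired TCP world; psi: desired jaw-axis angle deg"
    S=status.read_state();M=R.from_quat(S['ee_rot']).as_matrix()
    cur=np.degrees(np.arctan2(M[1,2],M[0,2]))
    sp=-((psi-cur+180)%360-180)
    print("t",S['clock'],"pos",S['position'],"psi",cur,"j",S['joints'],"w",S['gripper_width'],"F",S['contact_force'])
    print("shift",M.T@(np.array(p)-S['position']),"spin",sp)
E
python3 -c "
from h import *
go([521,-146,190],182)"
```

```text
t 0.35 pos [ 165.34 -602.6   231.09] psi 105.33800725376847 j [-1.04  0.38  0.01 -0.   -1.19 -0.26] w 85.20998357231387 F [ 0.24 -0.53  0.12]
shift [  41.24 -463.77  346.24] spin -76.66199274623153
```

Candidates for the cup, by top-view pixel:
- White-lidded cup in the tray at (310,183)
- White-lidded look-alike behind the tray at (301,57)
- Green-lidded cups at (311,112), (375,114) and (302,281)
- Clear cups at the right edge, (484,22) and (550,28)

I choose (310,183), since it stands in the tray's middle bay; the close crop confirms this. The stamp is in the right bay at (357,183), and the card box is in the left bay.

Call:
{"op": "apply_moves", "data": {"targets": "20 -230 170 -38 -1;20 -230 170 -38 -1;20 -230 170 -38 -1;20 -230 170 -38 -1;20 -230 170 -38 -1;20 -464 346 -77 -1;20 -464 346 -77 -1;20 -464 346 -77 -1;20 -464 346 -77 -1;20 -464 346 -77 -1"}}

```text
clock: 1.18
position: [422.5, -272.9, 214.1]
ee_rot: [0.707, -0.017, -0.707, -0.016]
contact_force: [0.4, -0.4, 0.5]
gripper_width: 85.2
```

```bash
python3 -c "
from h import *
go([521,-146,190],182)"
```

```text
t 1.1833 pos [ 422.5  -272.91  214.1 ] psi 177.3262843571662 j [-0.25  0.19 -0.31  0.   -1.07  0.2 ] w 85.21406977743288 F [ 0.44 -0.38  0.49]
shift [  24.15 -131.38  -92.45] spin -4.673715642833798
```

Call:
{"op": "apply_moves", "data": {"targets": "0 0 0 0 -1;0 0 0 0 -1"}}

```text
clock: 1.35
position: [422.8, -273.1, 213.8]
ee_rot: [0.707, -0.017, -0.707, -0.017]
contact_force: [-0.7, 0.5, 0.6]
gripper_width: 85.1
```

```bash
python3 -c "
from h import *
go([521,-146,190],182)"
```

```text
t 1.35 pos [ 422.84 -273.06  213.83] psi 177.19072992881672 j [-0.25  0.19 -0.31  0.   -1.07  0.2 ] w 85.1163780206484 F [-0.71  0.47  0.61]
shift [  23.85 -131.72  -91.81] spin -4.809270071183278
```

Call:
{"op": "apply_moves", "data": {"targets": "24 -132 -92 -5 -1;24 -132 -92 -5 -1;24 -132 -92 -5 -1;24 -132 -92 -5 -1;24 -132 -92 -5 -1;24 -132 -92 -5 -1"}}

```text
clock: 1.85
position: [520.7, -147.6, 189.0]
ee_rot: [-0.706, -0.012, 0.708, -0.012]
contact_force: [-0.8, -0.4, 0.5]
gripper_width: 85.3
```

```bash
python3 -c "
from h import *
go([521,-146,33],182)
d=get_image('wrist');cv2.imwrite('pics/w1.png',d['img'][:,:,::-1])"
```

```text
t 1.85 pos [ 520.65 -147.61  189.03] psi -178.01477721966862 j [ 0.02  0.28 -0.26  0.   -1.03  0.01] w 85.26025697405868 F [-0.8  -0.43  0.54]
shift [156.02  -1.6   -0.64] spin -0.014777219668644648
```

View pics/w1.png

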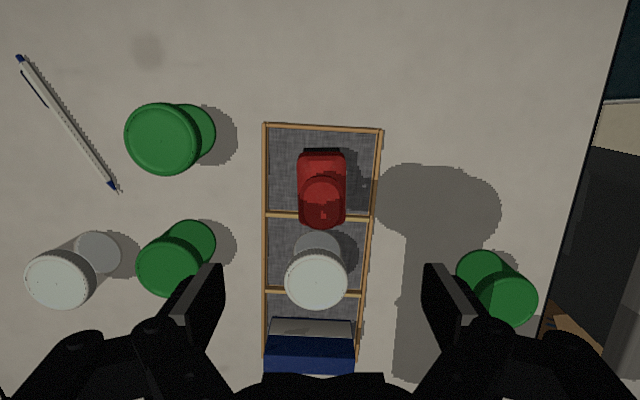

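```bash
python3 - <<'E'
from h import *
d=get_image("wrist")
print("lid",ray(d,(317,281.5),69)); print("knob",ray(d,(323,202),94))
print("corners",ray(d,(264,123),14),ray(d,(383,130),14))
print("foot top corners?",ray(d,(303,149),25),ray(d,(342,149),25))
crop(d,240,400,110,330,3,"pics/w2.png")
E
```

```text
lid [521.69 -65.29  69.  ]
knob [ 519.23 -147.56   94.  ]
corners [ 574.23 -194.42   14.  ] [ 465.48 -191.67   14.  ]
foot top corners? [ 537.89 -173.77   25.  ] [ 502.84 -174.91   25.  ]
```

View pics/w2.png

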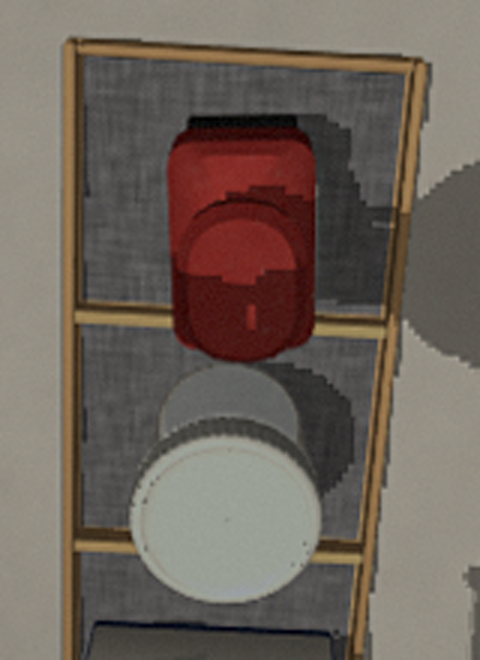

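Call:
{"op": "apply_moves", "data": {"targets": "40 -2 0 0 -1;80 -2 0 0 -1;110 -2 0 0 -1;135 -2 0 0 -1;150 -2 0 0 -1;156 -2 0 0 -1;156 -2 0 0 -1"}}

```text
clock: 2.53
position: [518.9, -147.2, 32.7]
ee_rot: [-0.706, -0.011, 0.708, -0.011]
contact_force: [0.6, 0.3, 0.9]
gripper_width: 85.4
```

```bash
python3 - <<'E'
from h import *
go([521,-146,33],182)
d=get_image("wrist");cv2.imwrite("pics/w3.png",d['img'][:,:,::-1])
d=get_image("side");crop(d,240,400,130,280,4,"pics/s3.png")
E
```

```text
t 2.5333 pos [ 518.92 -147.23   32.73] psi -178.1831777612994 j [ 0.02  0.47 -0.44 -0.   -0.66  0.01] w 85.4014296450647 F [0.61 0.29 0.87]
shift [-0.28 -1.17 -2.12] spin -0.18317776129936192
```

View pics/w3.png

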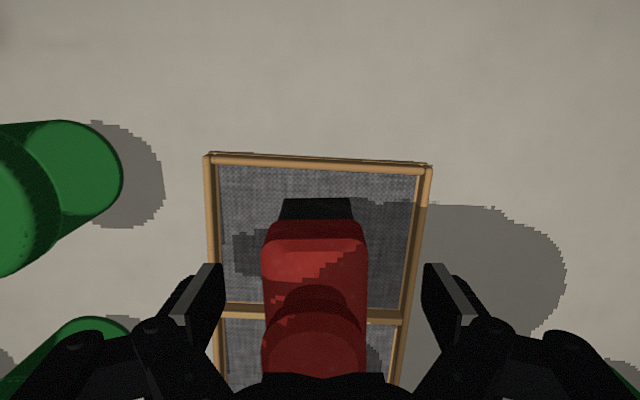

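View pics/s3.png

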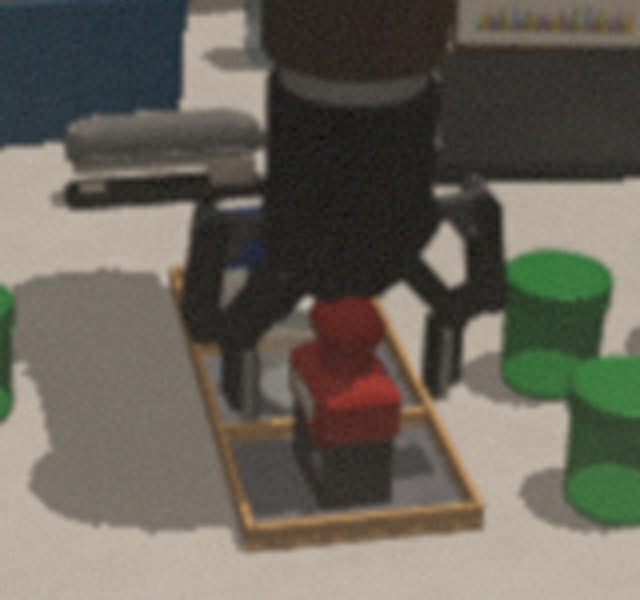

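```bash
cat >> h.py <<'E'
def proj(d,p):
    T=np.linalg.inv(d["world_from_camera"]);c=T[:3,:3]@np.array(p,float)+T[:3,3];q=d["mtx"]@c;return q[:2]/q[2]
E
python3 - <<'E'
from h import *
s=get_image("side");w=get_image("wrist")
S=status.read_state();M=R.from_quat(S['ee_rot']).as_matrix();p=S['position']
f=lambda q:((q[0]-240+.5)*4-.5,(q[1]-130+.5)*4-.5)
for b in (0,-13):
  for sg in(-1,0,1):
    P=p+M@[b,0,43*sg]; print(b,sg,P,"sidecrop",f(proj(s,P)),"wrist",proj(w,P))
for P in ([521,-146,4],[521,-146,96]): print(P,f(proj(s,P)),proj(w,P))
E
```

```text
0 -1 [ 564.34 -144.85   35.46] sidecrop (np.float64(428.5429795290579), np.float64(409.3547512508559)) wrist [229.58 266.8 ]
0 0 [ 521.37 -146.3    35.32] sidecrop (np.float64(342.2452243118398), np.float64(419.8204339409724)) wrist [321.7  266.68]
0 1 [ 478.39 -147.75   35.18] sidecrop (np.float64(253.8183573242909), np.float64(430.5443227471575)) wrist [413.78 266.56]
-13 -1 [ 564.3  -144.85   48.46] sidecrop (np.float64(430.00063282616816), np.float64(385.9530903179941)) wrist [221.82 281.98]
-13 0 [ 521.32 -146.3    48.32] sidecrop (np.float64(343.081252598236), np.float64(396.2090552748441)) wrist [321.65 281.84]
-13 1 [ 478.35 -147.75   48.18] sidecrop (np.float64(254.00133488241886), np.float64(406.7199506822519)) wrist [421.44 281.71]
[521, -146, 4] (np.float64(339.1839300877141), np.float64(475.05324728242374)) [322.63 238.8 ]
[521, -146, 96] (np.float64(345.74303973903466), np.float64(306.2621518087824)) [321.9  369.59]
```

Call:
{"op": "apply_moves", "data": {"targets": "0 0 0 0 1;0 0 0 0 1;0 0 0 0 1;0 0 0 0 1;0 0 0 0 1;0 0 0 0 1;0 0 0 0 1;0 0 0 0 1;0 0 0 0 1;0 0 0 0 1"}}

```text
clock: 3.57
position: [521.1, -145.8, 34.4]
ee_rot: [0.708, 0.012, -0.706, 0.012]
contact_force: [-0.3, 0.1, 5.3]
gripper_width: 38.9
```

Call:
{"op": "apply_moves", "data": {"targets": "-3 0 0 0 1;-8 0 0 0 1;-20 0 0 0 1;-50 0 0 0 1;-50 0 0 0 1"}}

```text
clock: 3.98
position: [523.2, -146.2, 88.0]
ee_rot: [0.71, 0.012, -0.704, 0.013]
contact_force: [0.7, -0.5, -0.1]
gripper_width: 38.9
```

```bash
python3 - <<'E'
from h import *
go([519,-275,85],182)
d=get_image("side");crop(d,240,400,130,280,4,"pics/s4.png")
E
```

```text
t 3.9833 pos [ 523.21 -146.18   88.04] psi -177.9572532338665 j [ 0.03  0.39 -0.39  0.   -0.78  0.01] w 38.936135924063166 F [ 0.69 -0.47 -0.07]
shift [  3.16 128.59   8.82] spin 0.04274676613351858
```

View pics/s4.png

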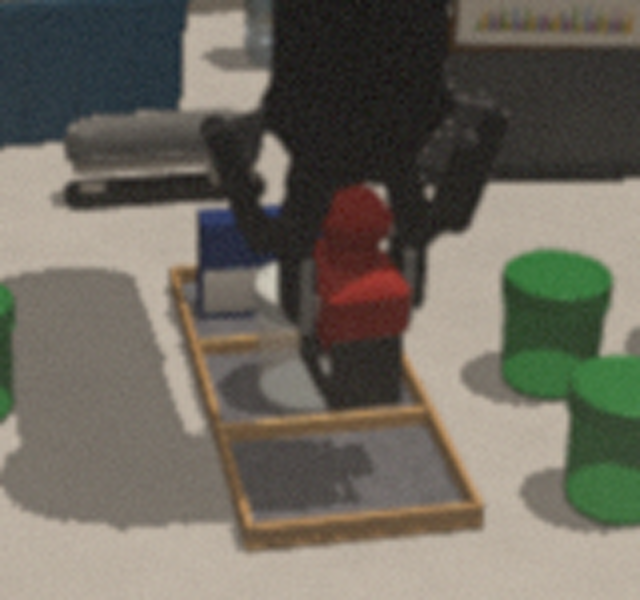

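Call:
{"op": "apply_moves", "data": {"targets": "0 35 0 0 1;0 75 0 0 1;0 110 0 0 1;0 125 0 0 1;0 129 0 0 1;0 129 0 0 1;25 129 0 0 1;45 129 0 0 1;45 129 0 0 1"}}

```text
clock: 4.78
position: [521.3, -272.4, 34.5]
ee_rot: [-0.704, -0.013, 0.71, -0.011]
contact_force: [0.1, 0.4, -0.8]
gripper_width: 38.8
```

```bash
python3 - <<'E'
from h import *
go([522,-275,31],182)
d=get_image("side");crop(d,240,420,150,300,4,"pics/s5.png")
go([522,-275,31],182)
E
```

```text
t 4.7833 pos [ 521.28 -272.41   34.45] psi -178.04829763683225 j [-0.21  0.53 -0.31 -0.   -0.74  0.24] w 38.79821675324178 F [ 0.11  0.39 -0.82]
shift [ 3.44  2.63 -0.66] spin -0.048297636832216995
t 4.8333 pos [ 522.73 -273.03   36.47] psi -177.9822779987888 j [-0.21  0.53 -0.3  -0.   -0.74  0.24] w 38.860254371402284 F [-0.31 -0.45 -0.32]
shift [5.47 1.95 0.77] spin 0.017722001211268434
```

View pics/s5.png

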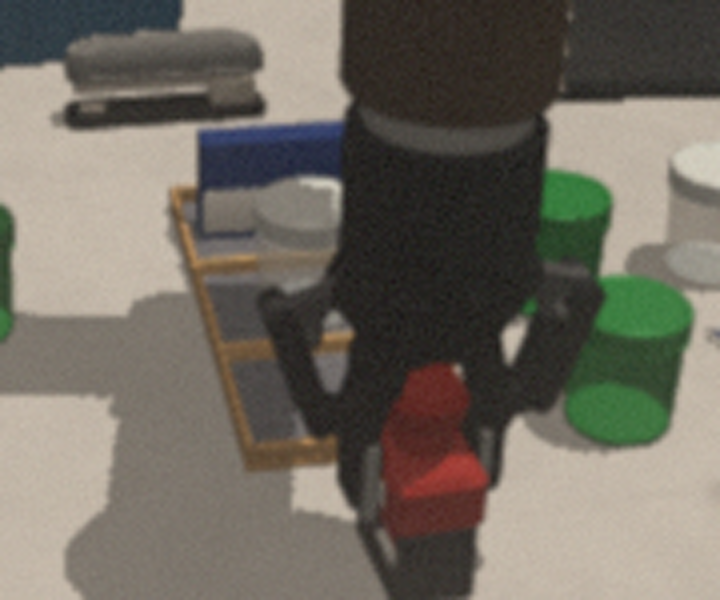

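Call:
{"op": "apply_moves", "data": {"targets": "0 0 0 0 1;1 0 0 0 1;2 0 0 0 1;3 0 0 0 1;3 0 0 0 1"}}

```text
clock: 5.25
position: [525.0, -274.7, 36.2]
ee_rot: [0.707, 0.012, -0.707, 0.012]
contact_force: [0.4, -0.5, -0.0]
gripper_width: 38.7
```

```bash
python3 - <<'E'
from h import *
go([522,-275,31],182)
E
```

```text
t 5.25 pos [ 525.02 -274.68   36.25] psi -178.03171812165257 j [-0.21  0.53 -0.3  -0.   -0.73  0.24] w 38.74814893387965 F [ 0.4  -0.49 -0.03]
shift [5.24 0.22 3.04] spin -0.03171812165260235
```

Call:
{"op": "apply_moves", "data": {"targets": "1 0 0 0 1;2 0 0 0 1;3 0 0 0 1;4 0 0 0 1;4 0 0 0 1;4 0 0 0 1"}}

```text
clock: 5.75
position: [524.7, -274.8, 31.6]
ee_rot: [-0.707, -0.012, 0.707, -0.012]
contact_force: [0.2, -0.3, -1.3]
gripper_width: 38.7
```

Call:
{"op": "apply_moves", "data": {"targets": "1 0 0 0 1;2 0 0 0 1;2 0 0 0 1;2 0 0 0 1"}}

```text
clock: 6.08
position: [525.0, -274.8, 30.4]
ee_rot: [0.707, 0.012, -0.707, 0.012]
contact_force: [-1.3, 1.4, 4.8]
gripper_width: 39.0
```

Call:
{"op": "apply_moves", "data": {"targets": "0 0 0 0 -1;0 0 0 0 -1;0 0 0 0 -1;0 0 0 0 -1;0 0 0 0 -1;0 0 0 0 -1;0 0 0 0 -1;0 0 0 0 -1"}}

```text
clock: 6.75
position: [524.8, -274.7, 29.7]
ee_rot: [-0.707, -0.012, 0.707, -0.012]
contact_force: [0.0, 0.1, 0.0]
gripper_width: 85.5
```

Call:
{"op": "apply_moves", "data": {"targets": "-10 0 0 0 -1;-40 0 0 0 -1;-80 0 0 0 -1;-120 0 0 0 -1;-120 0 0 0 -1;-120 0 0 0 -1"}}

```text
clock: 7.25
position: [526.6, -275.2, 153.8]
ee_rot: [0.71, 0.011, -0.704, 0.013]
contact_force: [0.5, -0.0, -0.9]
gripper_width: 85.7
```

```bash
python3 - <<'E'
from h import *
go([522,-64,150],179)
d=get_image("side");crop(d,240,440,150,300,4,"pics/s6.png")
d=get_image("top");cv2.imwrite("pics/t6.png",d['img'][:,:,::-1])
E
```

```text
t 7.25 pos [ 526.6  -275.23  153.84] psi -178.02702507288777 j [-0.21  0.39 -0.19  0.   -0.98  0.24] w 85.69880109542841 F [ 0.45 -0.02 -0.95]
shift [   3.4  -211.27   -2.64] spin 2.9729749271122046
```

View pics/s6.png

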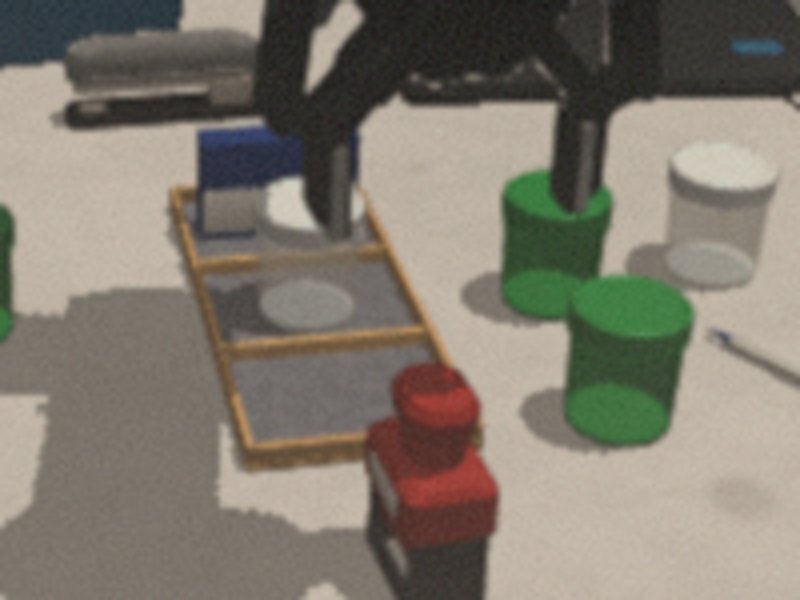

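Call:
{"op": "apply_moves", "data": {"targets": "0 -40 -1 0 -1;0 -80 -2 0 -1;0 -120 -3 0 -1;0 -160 -3 0 -1;0 -195 -3 0 -1;0 -211 -3 0 -1;0 -211 -3 0 -1;0 -211 -3 0 -1"}}

```text
clock: 8.02
position: [519.8, -63.1, 148.6]
ee_rot: [-0.706, -0.013, 0.708, -0.013]
contact_force: [-0.0, -0.7, -0.3]
gripper_width: 85.3
```

```bash
python3 - <<'E'
from h import *
go([522,-64,27],182)
d=get_image("wrist");cv2.imwrite("pics/w7.png",d['img'][:,:,::-1])
S=status.read_state();print(proj(d,S['position']),proj(d,[522,-64,69]))
E
```

```text
t 8.0167 pos [519.81 -63.1  148.59] psi -177.91551305119063 j [ 0.19  0.29 -0.36 -0.   -0.92 -0.15] w 85.32155146273934 F [-0.01 -0.66 -0.33]
shift [121.59   0.94  -2.49] spin 0.08448694880939911
[321.74 264.73] [318.66 206.86]
```

View pics/w7.png

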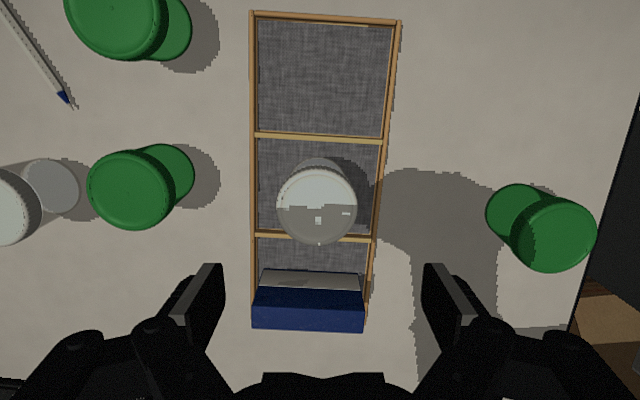

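Call:
{"op": "apply_moves", "data": {"targets": "35 0 -1 0 -1;70 0 -2 0 -1;95 0 -2 0 -1;112 0 -2 0 -1;120 0 -2 0 -1;121 0 -2 0 -1;121 0 -2 0 -1;121 0 -2 0 -1"}}

```text
clock: 8.73
position: [523.5, -64.1, 29.7]
ee_rot: [0.708, 0.012, -0.706, 0.012]
contact_force: [1.0, -0.6, -0.1]
gripper_width: 85.0
```

```bash
python3 - <<'E'
from h import *
go([522,-64,27],182)
d=get_image("side");crop(d,240,400,130,280,4,"pics/s8.png")
E
```

```text
t 8.7333 pos [523.51 -64.11  29.7 ] psi -178.0652989955199 j [ 0.19  0.46 -0.47  0.   -0.63 -0.15] w 85.01258904749984 F [ 0.99 -0.56 -0.1 ]
shift [ 2.7  -0.16  1.51] spin -0.06529899551992457
```

View pics/s8.png

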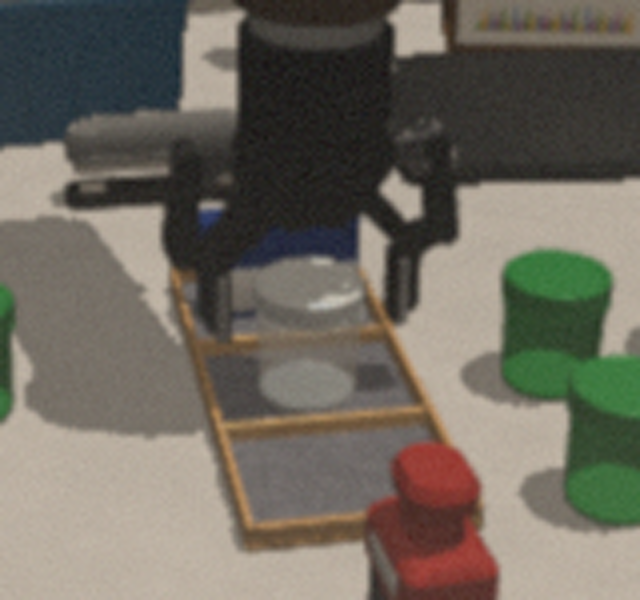

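Call:
{"op": "apply_moves", "data": {"targets": "0 0 0 0 1;0 0 0 0 1;0 0 0 0 1;0 0 0 0 1;0 0 0 0 1;0 0 0 0 1;0 0 0 0 1;0 0 0 0 1"}}

```text
clock: 9.45
position: [523.1, -63.6, 30.0]
ee_rot: [0.708, 0.012, -0.706, 0.012]
contact_force: [-1.1, 0.8, 5.2]
gripper_width: 54.3
```

Call:
{"op": "apply_moves", "data": {"targets": "-3 0 0 0 1;-8 0 0 0 1;-20 0 0 0 1;-40 0 0 0 1;-40 0 0 0 1;-40 0 0 0 1"}}

```text
clock: 9.95
position: [523.3, -63.5, 69.9]
ee_rot: [0.708, 0.012, -0.706, 0.012]
contact_force: [-0.5, -1.1, -0.6]
gripper_width: 54.2
```

```bash
python3 - <<'E'
from h import *
go([522,-148,69],182)
d=get_image("side");crop(d,240,400,130,280,4,"pics/s9.png")
E
```

```text
t 9.95 pos [523.28 -63.5   69.87] psi -178.03648906993345 j [ 0.19  0.4  -0.44 -0.   -0.73 -0.15] w 54.23725030704791 F [-0.55 -1.09 -0.61]
shift [ 0.82 84.41  4.18] spin -0.03648906993339551
```

View pics/s9.png

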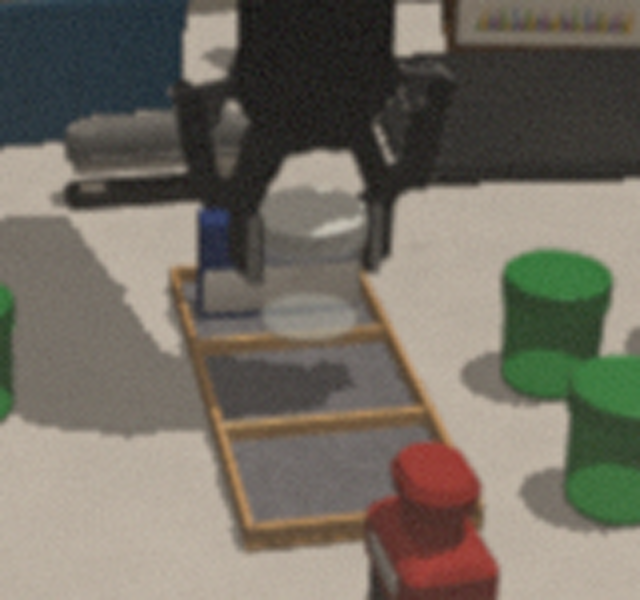

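Call:
{"op": "apply_moves", "data": {"targets": "0 25 1 0 1;0 55 2 0 1;0 77 2 0 1;0 84 2 0 1;0 84 2 0 1;15 84 2 0 1;28 84 2 0 1;33 84 2 0 1;35 84 2 0 1;35 84 2 0 1"}}

```text
clock: 10.83
position: [523.2, -147.1, 33.2]
ee_rot: [-0.707, -0.012, 0.707, -0.012]
contact_force: [-0.1, 0.3, -0.2]
gripper_width: 54.1
```

```bash
python3 - <<'E'
from h import *
go([522,-148,30],182)
d=get_image("side");crop(d,240,400,130,280,4,"pics/s10.png")
E
```

```text
t 10.8333 pos [ 523.21 -147.11   33.22] psi -177.98081011212994 j [ 0.02  0.48 -0.43  0.   -0.67  0.01] w 54.093840216119915 F [-0.1   0.26 -0.19]
shift [3.22 0.85 1.24] spin 0.01918988787008402
```

View pics/s10.png

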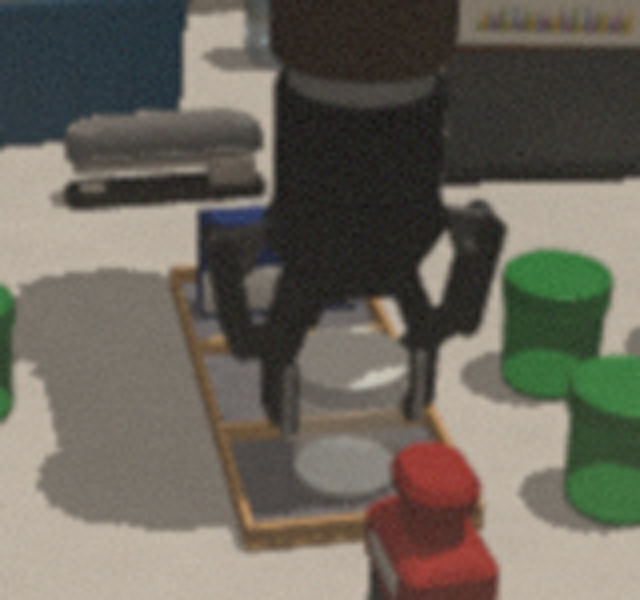

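Call:
{"op": "apply_moves", "data": {"targets": "1 0 0 0 1;2 0 0 0 1;3 0 0 0 1;4 0 0 0 1;4 0 0 0 1;4 0 0 0 1"}}

```text
clock: 11.38
position: [523.7, -147.8, 30.1]
ee_rot: [0.707, 0.012, -0.707, 0.012]
contact_force: [0.1, -0.4, 1.5]
gripper_width: 54.2
```

Call:
{"op": "apply_moves", "data": {"targets": "0 0 0 0 -1;0 0 0 0 -1;0 0 0 0 -1;0 0 0 0 -1;0 0 0 0 -1;0 0 0 0 -1;0 0 0 0 -1"}}

```text
clock: 11.97
position: [523.4, -147.7, 29.7]
ee_rot: [-0.707, -0.012, 0.707, -0.012]
contact_force: [-0.5, -0.3, -0.7]
gripper_width: 85.1
```

Call:
{"op": "apply_moves", "data": {"targets": "-10 0 0 0 -1;-40 0 0 0 -1;-80 0 0 0 -1;-120 0 0 0 -1;-120 0 0 0 -1;-120 0 0 0 -1"}}

```text
clock: 12.47
position: [525.2, -147.7, 153.4]
ee_rot: [0.71, 0.012, -0.704, 0.012]
contact_force: [-0.1, -0.5, -0.2]
gripper_width: 85.3
```

```bash
python3 - <<'E'
from h import *
go([524,-275,150],182)
d=get_image("side");crop(d,240,440,130,280,4,"pics/s11.png")
E
```

```text
t 12.4667 pos [ 525.16 -147.73  153.39] psi -178.02937531840138 j [ 0.02  0.32 -0.3   0.   -0.94  0.01] w 85.31327041346621 F [-0.07 -0.47 -0.22]
shift [  3.38 127.15   5.56] spin -0.029375318401434924
```

View pics/s11.png

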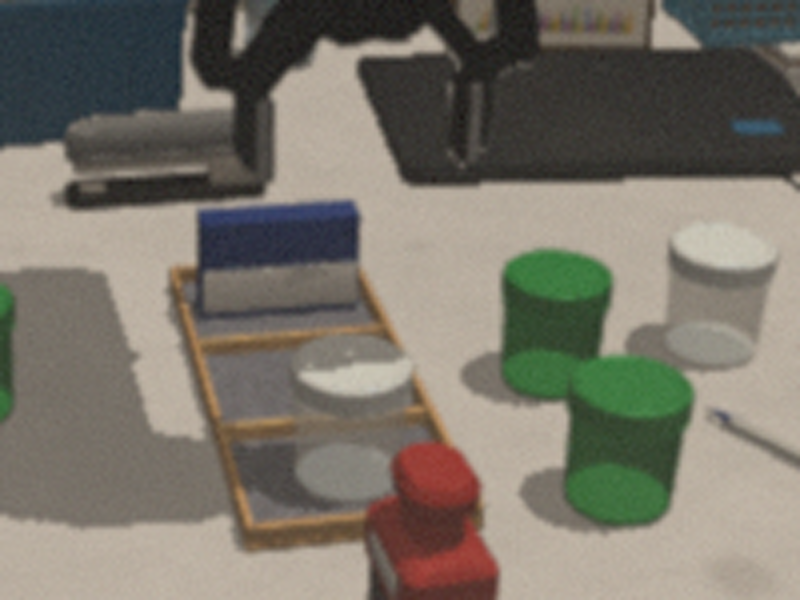

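Call:
{"op": "apply_moves", "data": {"targets": "0 40 0 0 -1;0 80 0 0 -1;0 112 0 0 -1;0 127 0 0 -1;0 127 0 0 -1;0 127 0 0 -1;0 127 0 0 -1"}}

```text
clock: 13.1
position: [527.0, -274.0, 148.5]
ee_rot: [-0.706, -0.012, 0.708, -0.012]
contact_force: [-0.0, 0.0, -0.6]
gripper_width: 85.1
```

```bash
python3 - <<'E'
from h import *
go([525,-275,30],182)
d=get_image("wrist");cv2.imwrite("pics/w12.png",d['img'][:,:,::-1])
print(proj(d,[525,-275,96-4]))
E
```

```text
t 13.1 pos [ 526.98 -273.96  148.49] psi -178.03731021935843 j [-0.21  0.4  -0.18 -0.   -0.99  0.24] w 85.13040990500346 F [-0.03  0.01 -0.55]
shift [118.5    1.1    1.72] spin -0.03731021935846002
[325.06 219.24]
```

View pics/w12.png

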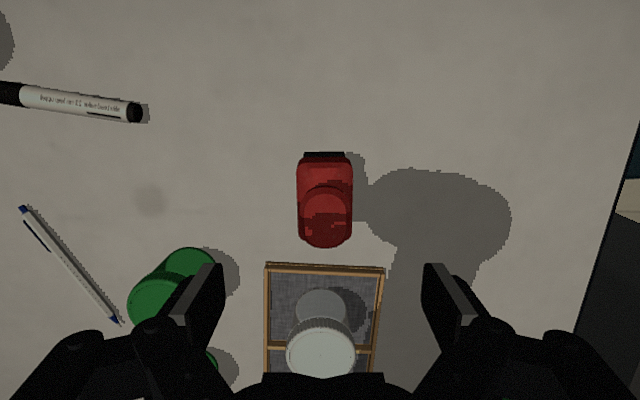

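Call:
{"op": "apply_moves", "data": {"targets": "35 1 1 0 -1;70 1 2 0 -1;95 1 2 0 -1;110 1 2 0 -1;116 1 2 0 -1;116 1 2 0 -1;116 1 2 0 -1"}}

```text
clock: 13.73
position: [526.6, -275.2, 34.4]
ee_rot: [0.707, 0.012, -0.707, 0.013]
contact_force: [-0.4, 0.3, 1.3]
gripper_width: 85.3
```

Call:
{"op": "apply_moves", "data": {"targets": "0 0 0 0 1;0 0 0 0 1;0 0 0 0 1;0 0 0 0 1;0 0 0 0 1;0 0 0 0 1;0 0 0 0 1;0 0 0 0 1;0 0 0 0 1;0 0 0 0 1"}}

```text
clock: 14.57
position: [526.6, -276.1, 34.9]
ee_rot: [0.708, 0.012, -0.706, 0.013]
contact_force: [-0.7, 1.2, 6.7]
gripper_width: 38.5
```

Call:
{"op": "apply_moves", "data": {"targets": "-3 0 0 0 1;-10 0 0 0 1;-30 0 0 0 1;-60 0 0 0 1;-95 0 0 0 1;-120 0 0 0 1;-120 0 0 0 1;-120 0 0 0 1"}}

```text
clock: 15.23
position: [526.4, -275.8, 155.5]
ee_rot: [0.708, 0.012, -0.706, 0.012]
contact_force: [-0.1, -0.1, -1.8]
gripper_width: 38.7
```

```bash
python3 - <<'E'
from h import *
go([524,-60,150],182)
d=get_image("side");crop(d,240,440,80,230,4,"pics/s13.png")
E
```

```text
t 15.2333 pos [ 526.4  -275.75  155.53] psi -178.05497357675597 j [-0.21  0.39 -0.18 -0.   -0.99  0.24] w 38.74124247502219 F [-0.07 -0.14 -1.82]
shift [   5.44 -215.71   -4.9 ] spin -0.05497357675596959
```

View pics/s13.png

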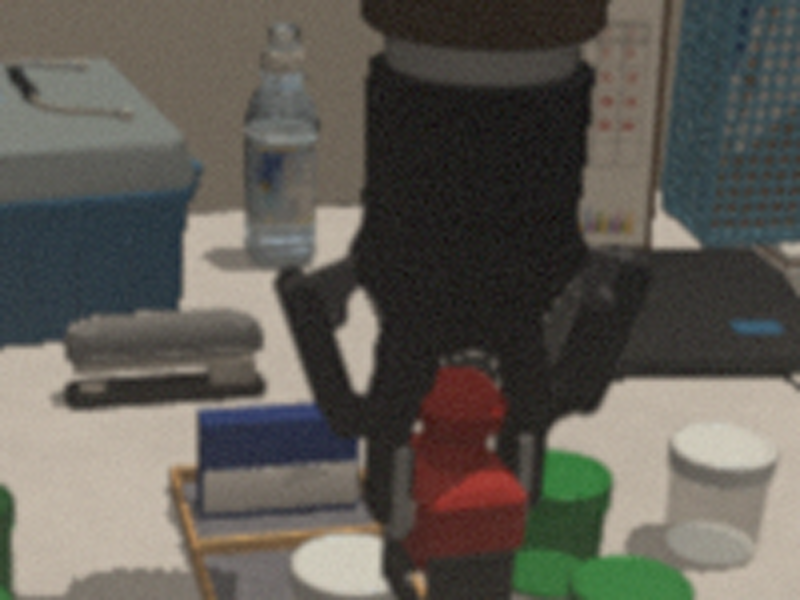

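Call:
{"op": "apply_moves", "data": {"targets": "0 -25 0 0 1;0 -60 0 0 1;0 -95 0 0 1;0 -130 0 0 1;0 -165 0 0 1;0 -195 0 0 1;0 -210 0 0 1;0 -216 0 0 1;0 -216 0 0 1;0 -216 0 0 1"}}

```text
clock: 16.12
position: [517.8, -60.2, 152.7]
ee_rot: [-0.706, -0.012, 0.708, -0.012]
contact_force: [-0.1, -0.9, -0.9]
gripper_width: 38.9
```

```bash
python3 - <<'E'
from h import *
go([524,-59.5,39],182)
d=get_image("side");crop(d,240,440,80,280,3,"pics/s14.png")
d=get_image("wrist");cv2.imwrite("pics/w14.png",d['img'][:,:,::-1])
E
```

```text
t 16.1167 pos [517.84 -60.17 152.72] psi -178.03120523985191 j [ 0.2   0.29 -0.36 -0.   -0.93 -0.16] w 38.86577093548428 F [-0.06 -0.87 -0.9 ]
shift [113.71  -0.49  -6.44] spin -0.03120523985194268
```

View pics/s14.png

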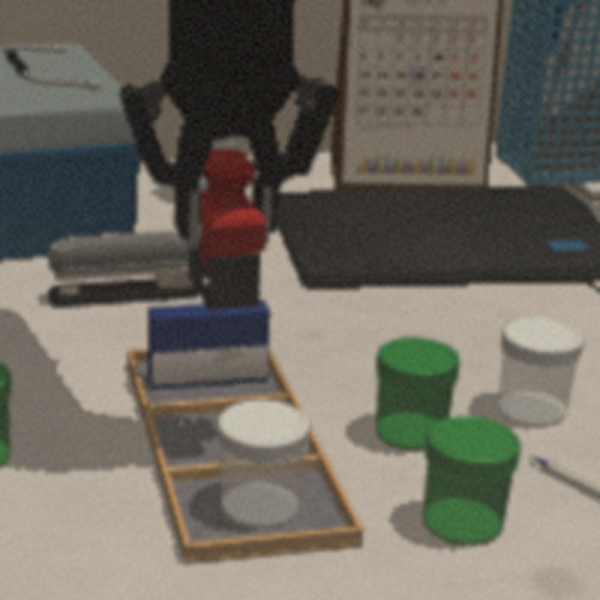

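View pics/w14.png

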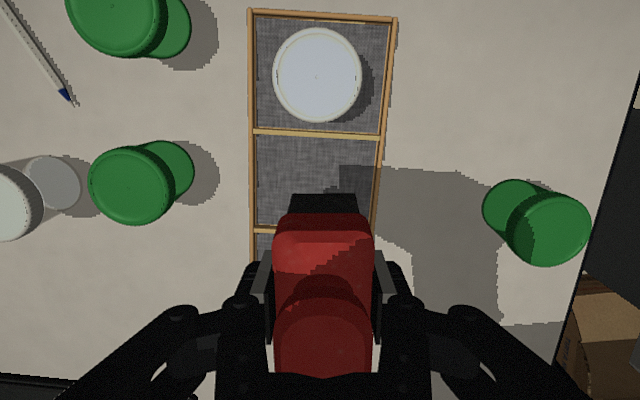

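Call:
{"op": "apply_moves", "data": {"targets": "25 0 -2 0 1;55 0 -5 0 1;80 0 -5 0 1;95 0 -5 0 1;104 0 -5 0 1;106 0 -5 0 1;106 0 -5 0 1;106 0 -5 0 1"}}

```text
clock: 16.88
position: [524.4, -60.0, 48.7]
ee_rot: [0.708, 0.012, -0.706, 0.012]
contact_force: [-1.1, 0.3, -1.4]
gripper_width: 38.6
```

```bash
python3 - <<'E'
from h import *
go([524,-60,39],182)
d=get_image("side");crop(d,240,440,80,280,3,"pics/s15.png")
E
```

```text
t 16.8833 pos [524.36 -59.99  48.65] psi -178.05350608442458 j [ 0.19  0.43 -0.46  0.   -0.68 -0.16] w 38.602561439189984 F [-1.09  0.34 -1.44]
shift [ 9.65 -0.    0.38] spin -0.0535060844246118
```

View pics/s15.png

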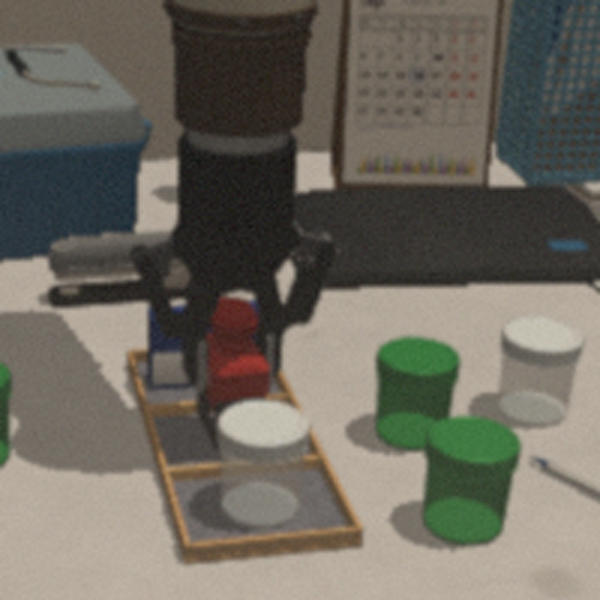

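Call:
{"op": "apply_moves", "data": {"targets": "2 0 0 0 1;4 0 0 0 1;6 0 0 0 1;7 0 0 0 1;8 0 0 0 1;9 0 0 0 1;9 0 0 0 1;9 0 0 0 1"}}

```text
clock: 17.6
position: [523.4, -59.7, 39.0]
ee_rot: [0.707, 0.012, -0.707, 0.012]
contact_force: [-1.4, 0.1, 2.3]
gripper_width: 38.6
```

Call:
{"op": "apply_moves", "data": {"targets": "0.5 0 0 0 1;0.5 0 0 0 -1;0.5 0 0 0 -1;0.5 0 0 0 -1;0.5 0 0 0 -1;0.5 0 0 0 -1;0.5 0 0 0 -1;0.5 0 0 0 -1;0.5 0 0 0 -1"}}

```text
clock: 18.35
position: [523.4, -59.7, 38.2]
ee_rot: [0.707, 0.012, -0.707, 0.012]
contact_force: [-0.0, 0.1, -0.3]
gripper_width: 85.4
```

Call:
{"op": "apply_moves", "data": {"targets": "-10 0 0 0 -1;-40 0 0 0 -1;-80 0 0 0 -1;-120 0 0 0 -1;-150 0 0 0 -1;-150 120 0 0 -1;-150 240 0 0 -1;-150 240 0 0 -1;-150 240 0 0 -1;-150 240 0 0 -1"}}

```text
clock: 19.18
position: [530.3, -269.6, 189.5]
ee_rot: [0.707, 0.012, -0.707, 0.012]
contact_force: [1.0, 0.5, 0.5]
gripper_width: 85.3
```

Call:
{"op": "apply_moves", "data": {"targets": "0 40 0 0 -1;0 80 0 0 -1;0 120 0 0 -1;0 160 0 0 -1;0 160 0 0 -1;0 160 0 0 -1"}}

```text
clock: 19.68
position: [535.1, -429.9, 187.8]
ee_rot: [-0.707, -0.011, 0.707, -0.011]
contact_force: [-0.3, 0.5, -0.8]
gripper_width: 85.5
```

```bash
python3 - <<'E'
from h import *
go([524,-60,39],182)
d=get_image("side");crop(d,240,440,130,280,4,"pics/s16.png")
d=get_image("top");crop(d,230,390,140,230,5,"pics/t16.png")
E
```

```text
t 19.6833 pos [ 535.11 -429.89  187.76] psi -178.2507086363767 j [-0.44  0.52  0.11 -0.   -1.17  0.47] w 85.46463628828512 F [-0.3   0.5  -0.76]
shift [ 148.94 -369.99   -0.28] spin -0.2507086363766575
```

View pics/s16.png

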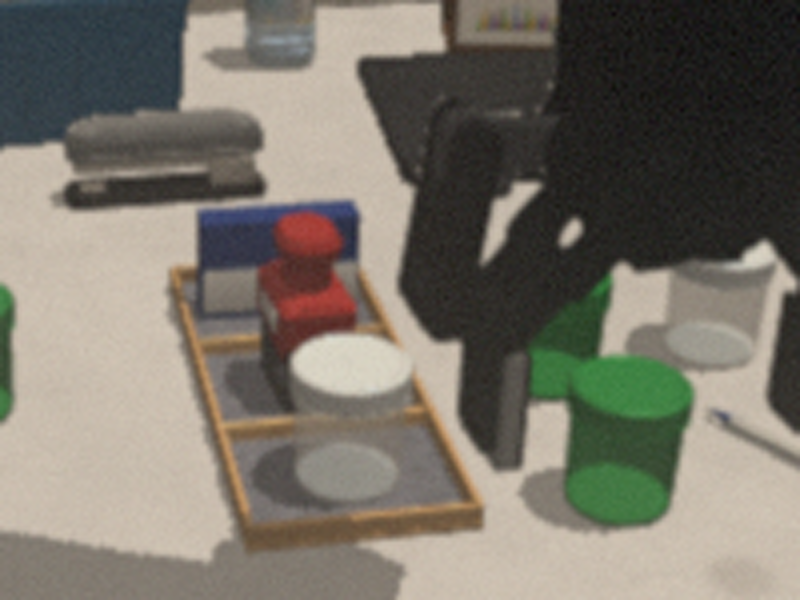

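View pics/t16.png

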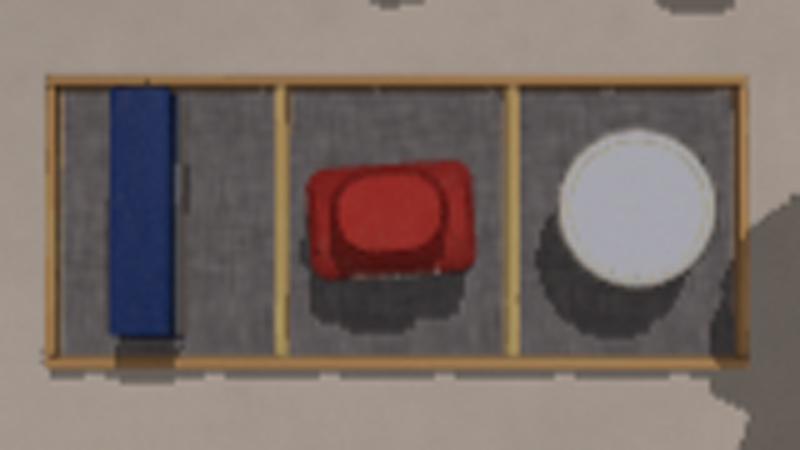

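The close crop of the top view shows the stamp in the middle bay at crop pixel (391,220) and the cup in the right bay at (637,208). The card box has not moved, still centred at (142,212). The arm is clear of everything.

```bash
python3 -c "
from bench import job
print(job.job_done())"
```

```text
the job is handed in; nothing more can be done
None
```

The swap is done and handed in at about 20 s of the 61 s allowed. I parked the stamp on the empty desk to the right of the tray, moved the cup into the right bay, then set the stamp in the middle bay.

**Last checks:** The final top and side pictures show both things upright, well inside their new bays, about 85 mm from where they started. The card box is at the same pixels as at the start, and the gripper is open and well clear. The highest contact force I read was about 7 N.

**Disagreements:**
- The cameras differed by 3–6 mm in y: the top view put the cup at -61 mm, the side view at -67 mm and the wrist view at -65 mm. I used about -64 mm, which is well within the placing tolerance.
- The measured tool position also scattered by a few mm, so I lowered each thing in small steps until I felt contact.

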